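# Hang the glaze dipper on the spring scale

## Task

Hang the glaze dipper by its hook in the dip of the spring scale's rod, feeling along the rod for the dip, and never push on the scale with more than 15 N. Let the scale carry it while you still hold it, then let it down gradually into the lean it hangs at, so that it does not swing when you let go; leave it hanging free and still, and leave the pot, basin and wooden rib alone.

Things in the scene. Friction and masses are not known exactly. Their poses are not given: they have to be found in the camera images.
- dipper_grip (a point): Centre of the dipper's upright wooden grip: 16 mm (x) by 18 mm (y), 78 mm tall, rounded, 190 mm above the dipper's base. The dipper starts standing upright on the bench. Site axes: z up along the handle; x points from the cup (on the -x side) across the handle to the hook (on the +x side). Loose, about 0.28 kg give or take a third.
- dipper_hook (a point): Inside corner of the dipper's hook, under its crown and against the handle: 3 mm to +x and 55 mm below the grip's centre; axes as dipper_grip. Hook: flat strip 16 mm wide (y); crown 5 mm thick runs out to +x, its flat underside level with this point, then a 4 mm lip turns down, ending 20 mm below this point. The opening between handle and lip is 18 mm.
- dipper_cup (a point): Centre of the dipper's aluminium cup, 72 mm wide and 60 mm tall, 39 mm to -x of the grip and 160 mm below its centre; axes as dipper_grip. The cup's weight is off to one side: hung freely by the hook, the dipper leans about 24 degrees, the cup swinging in under the rod and the grip leaning the same angle away from the rod, to the dipper's -x. It turns easily on the rod.
- scale: Grey spring-scale stand, fixed to the bench: base plate 150 x 180 mm, 22 mm thick, and a square post 262 mm high. Origin on the bench under the post's front; z up; the rod sticks out on the -x side and runs along y. The dipper hangs with its cup on the -x side of the rod, hook towards the post (dipper x along the scale's x).
- rod_mid (a point): On the scale's sprung carriage at mid-width, 115 mm out (-x) from the origin of the scale, level with the axis of the rod's straight high parts, about 200 mm above the bench; axes as the scale's. The rod is round steel 8 mm thick, runs 190 mm along y, and is bent back to the post at both ends, all at one height but for the dip.
- carriage_mid (a point): Where the carriage clamps the rod. The rod has one dip: 10 mm deep, floor 26 mm long, mouth 46 mm, sloping sides. The rod is clamped off-centre, so the dip's middle is anywhere up to 35 mm either side of rod_mid along y: not measured, to be found by feel or eye. Carriage, rod and these points sink straight down under load, 1.7 mm per newton, up to 30 mm, damped, springing back.
- pot_mid (a point): Bystander: middle of a terracotta pot 80 mm wide and 85 mm tall; leave alone.
- basin_mid (a point): Bystander: middle of a shallow terracotta basin 124 mm wide and 45 mm tall; leave alone.
- rib: Bystander: flat dark wooden rib 110 x 35 x 8 mm, lying on the bench; origin under its centre; leave alone.

How it is judged:
On the way:
1. the hook lies in the dip and the scale carries the dipper while it is still held (z of dipper_hook in the frame of rod_mid below -0.004 m and contact force between dipper and scale above 1 N and contact force between the fingers and dipper above 1 N), for 0.2 s.
At the end, for the whole second after the job is handed in: The dipper hangs by its hook in the dip of the rod (inside corner of the hook between 4 and 15 mm below the axis of the rod's high parts and within 60 mm of the carriage's middle), carried by the scale, slower than 0.03 m/s and 0.3 rad/s (z of dipper_hook in the frame of rod_mid between -0.015 and -0.004 m and distance between dipper_hook and rod_mid below 0.06 m and contact force between dipper and scale above 1 N and linear speed of dipper below 0.03 m/s and angular speed of dipper below 0.3 rad/s); the robot touches nothing.
It fails at once if the scale is pushed by the dipper with more than 15 N (contact force between dipper and scale above 15 N).
It fails at once if the scale is pushed by the robot with more than 15 N (contact force between the arm and scale above 15 N).
It fails at once if the dipper, let go on the scale, swings faster than 1.5 rad/s (contact force between the fingers and dipper below 0.05 N and contact force between dipper and scale above 0.3 N and angular speed of dipper above 1.5 rad/s).
It fails at once if the pot, the basin or the wooden rib is moved by more than 30 mm (distance of any of pot_mid, basin_mid, rib from where it was at the start of the episode above 0.03 m).
It also fails if it takes over 72 s, if anything falls off the work surface, if the arm or the gripper's body presses on something with over 40 N, if the wrist force passes 120 N, or if a joint passes its speed limit or range.

## Robot

A 6-joint arm with a two-finger parallel gripper is mounted at the origin on the work surface. World frame = base frame: x ahead of the robot, y to its left, z up, the work surface at z = 0. Lengths are in m, angles in rad, forces in N, time in s.
With the tool pointing down it reaches from about 0.3 to 0.775 m from the base axis. Payload 14.6 kg.
Tool frame: the origin (TCP) lies at the very end of the fingers, on their centre line; the grasp point (between the pads) lies 19 mm behind it; x points along the fingers, z is the direction in which the jaws open and shut, and the axes are right-handed (so a half turn about x gives the same grasp; the last joint's range is limited). The gripper opens to 94 mm and grips with 3 to 60 N. Pads are 16 mm wide; open, the fingers measure 119 mm over their backs; the gripper's body (75 mm by 177 mm) begins 78 mm behind the grasp point.
Start: joints at [1.128, 0.3, 1.521, -0, 1.321, -0.067], TCP at [0.202, 0.512, 0.205] pointing down, gripper open.
Joint ranges: [-3.03, 3.03], [-0.79, 2.21], [0.23, 2.52], [-1.04, 4.18], [0, 3.07], [-2.55, 2.55]. Speed limits (rad/s): [2.22, 2.22, 2.57, 3.14, 3.14, 3.14].

## Interface

Orientations are given as [roll, pitch, yaw] about the fixed x, y, z axes, in that order (R = Rz(yaw) Ry(pitch) Rx(roll)).
In Python, from station import ctrl gives the robot as it stands. The module is installed in compiled form; this text tells all that it offers.
- The arm moves only by the tool servo_tool, never from a script. Its argument "motion" is one flat list of numbers, 4 for each row, row after row: the shift along the tool's x, y, z in mm, then the turn about the tool's x in degrees. In form: [dx, dy, dz, roll, dx, dy, dz, roll, ...]. A call has 1 to 20 rows; each row is the pose to reach, as a shift and turn from the pose commanded when the call began, along the tool's axes at that moment; what a row does not reach only later rows make up. A row lasts 1/8 s, in which the tool goes at most 62.5 mm and 10.7 degrees, less where a joint would pass 70% of its speed; a pose out of reach is approached as far as the arm can. A call with a gripper value outside its range is refused whole. "gripper" is the opening, from 0 (shut) to 1 (fully open), set as the call begins (left out, the last holds). The fingers move at their own pace and stop on an object; "force" is the grip in N (left out, the last holds). Time passes only in rows, so rows that repeat a pose let the fingers close. It gives the time, the measured TCP pose, the force and the opening at its end, in the units of the state.
- ctrl.get_obs(): the state, without advancing time (a new reading comes with each control period).
- ctrl.camera(name): name is "scene" or "top"; returns a dict with "color" (480x640x3 uint8, red, green, blue), "z_map" (480x640 float32, m along the optical axis (not along the pixel's ray), 0 where there is no reading), "fx", "fy", "cx", "cy" (pixels), "rvec" (rotation vector, rad) and "tvec" (3), from world to camera coordinates, as OpenCV has them. Camera axes: x right, y down, z forward; pixel columns grow to the right and rows downward; lengths in m; the calibration is good to about 2 mm. A picture is of the moment at which its call begins.
- ctrl.hand_in(): hands the job in, once; it reports no verdict.
The state is a dict: "time_s": time; "qpos": joint angles; "joint_vel": joint speeds; "tau": joint torques, N m; "ee_pos": TCP position; "eef_rot": TCP orientation; "force": force on the tool from outside, world axes, zero at the start; "moment": the same for the moment, N m; "grip_width": finger opening in m.
Only numpy, scipy, OpenCV 4.12 (cv2) and the standard library are available. Lean on these libraries where they do the work, as an engineer would, in place of code of your own. Each camera call takes 0.05 s, during which the arm holds its last target.

## Working session

There is one attempt and no reset: what is moved stays moved. The work goes in short steps, Python scripts to look and compute and a tool call to move; the robot and the scene stay as the last step left them, time stands still between calls to the robot, and variables do not carry over. Pictures are saved under pics/ and viewed, and the job is handed in when it is done.

Besides the shell and the picture viewer there is one more tool, called after ">>>" as a command line: name --argument value ..., lists and objects as JSON in quotes. servo_tool: Moves the arm, as the interface text tells. Its arguments: {"type":"object","properties":{"motion":{"type":"array","items":{"type":"number"}},"gripper":{"type":"number"},"force":{"type":"number"}},"required":["motion"]}

```bash
mkdir -p pics
cat > h.py <<'E'
from station import ctrl
import numpy as np, cv2
def snap(n,fn=None):
    c=ctrl.camera(n)
    if fn: cv2.imwrite('pics/'+fn+'.png',c['color'][:,:,::-1])
    R=cv2.Rodrigues(np.array(c['rvec'],float))[0];t=np.array(c['tvec'],float).ravel()
    v,u=np.mgrid[:480,:640];z=c['z_map']
    p=np.stack([(u-c['cx'])/c['fx']*z,(v-c['cy'])/c['fy']*z,z],-1)
    P=(p-t)@R; P[z==0]=np.nan
    return c,P,R,t
E
python3 - <<'E'
from h import *
np.set_printoptions(precision=4,suppress=True)
o=ctrl.get_obs();print(o)
for n in('scene','top'):
    c,P,R,t=snap(n,n+'0');print(n,-R.T@t,R[2]); np.savez(n+'0.npz',P=P,c=c['color'])
E
```

```text
{'time_s': 0.0, 'qpos': array([ 1.1284,  0.3004,  1.5216, -0.    ,  1.3207, -0.0666]), 'joint_vel': array([-0.0001,  0.0003, -0.0009, -0.0003,  0.0002, -0.0002]), 'tau': array([ -0.0003, -53.1811, -35.2729,   0.0707,   0.0245,  -0.0001]), 'ee_pos': array([0.2018, 0.5114, 0.2049]), 'eef_rot': array([ 3.0773,  1.5697, -2.0109]), 'force': array([ 0.4668, -0.1538, -0.7137]), 'moment': array([-0.015 , -0.0373, -0.0351]), 'grip_width': 0.09394318198394104}
scene [ 1.0886 -0.3363  0.985 ] [-0.4979  0.256  -0.8286]
top [ 0.4382 -0.0799  1.0285] [ 0.1484  0.0304 -0.9885]
```

View pics/scene0.png

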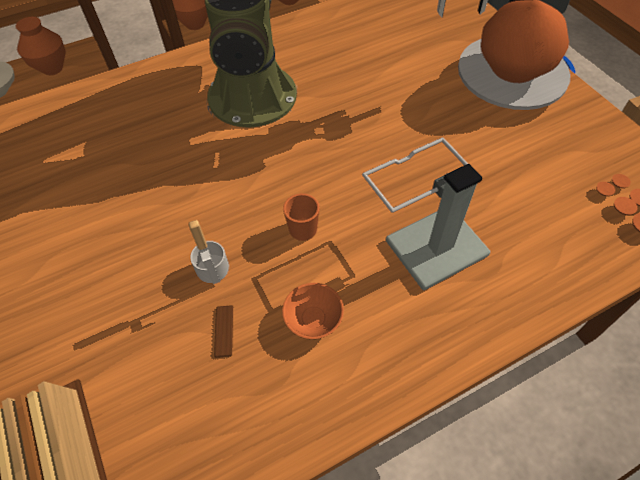

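View pics/top0.png

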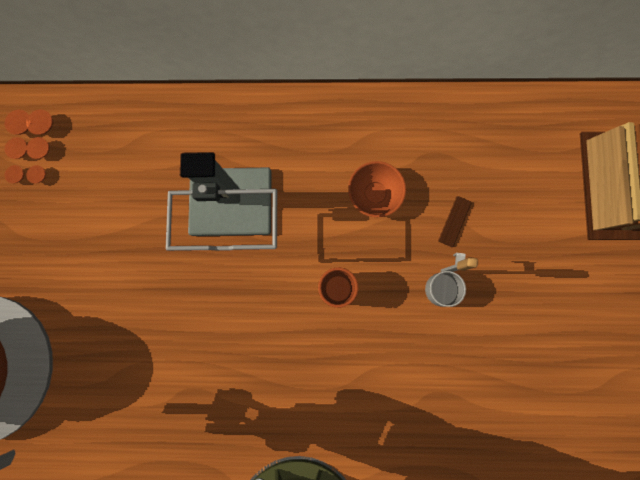

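The scene view shows the dipper at about (207,255), the pot at (302,217), the basin at (313,310), the rib at (223,331), and the scale with a visible rod dip near (405,157). Next I'll measure these points.

Run:
```python
import numpy as np, cv2
np.set_printoptions(precision=4,suppress=True)
T=np.load('top0.npz');S=np.load('scene0.npz')
def pr(D,pts):
    for u,v in pts: print((u,v),D['P'][v,u],D['c'][v,u])
print('top');pr(T['P'] is not None and T,[(472,262),(466,262),(460,257),(457,265),(446,290),(338,288),(377,190),(456,222),(197,165),(170,248),(273,248),(220,247),(170,195),(273,195),(205,190),(260,225)])
print('scene');pr(S,[(199,240),(195,228),(206,255),(302,217),(462,178),(405,157),(440,142),(366,176),(395,208)])
for n,D,(x0,y0,w,h),f in(('t1',T,(150,140,140,120),5),('t2',T,(400,190,130,110),5),('s1',S,(350,120,150,110),5),('s2',S,(170,200,80,90),6)):
    im=D['c'][y0:y0+h,x0:x0+w][:,:,::-1];cv2.imwrite(f'pics/{n}.png',cv2.resize(im,None,fx=f,fy=f,interpolation=cv2.INTER_NEAREST))
```

```text
top
(472, 262) [ 0.5093 -0.3015  0.2318] [190 142  81]
(466, 262) [ 0.51   -0.2939  0.2232] [163 118  67]
(460, 257) [ 0.5268 -0.3055  0.1387] [169 164 150]
(457, 265) [ 0.5101 -0.2943  0.1598] [159 125  86]
(446, 290) [ 0.4695 -0.3077  0.0039] [100  96  89]
(338, 288) [ 0.4721 -0.0777  0.0054] [90 44 23]
(377, 190) [ 0.6864 -0.1624  0.0099] [113  50  25]
(456, 222) [ 0.6159 -0.3328  0.0076] [73 36 19]
(197, 165) [0.6679 0.1601 0.262 ] [18 17 18]
(170, 248) [0.5334 0.2182 0.2063] [147 144 133]
(273, 248) [0.5348 0.0366 0.2014] [112 106  97]
(220, 247) [0.5369 0.1323 0.1951] [145 140 130]
(170, 195) [0.6295 0.2243 0.2044] [104 102  92]
(273, 195) [0.6292 0.0382 0.2064] [183 175 158]
(205, 190) [0.633  0.1544 0.2281] [115 107 100]
(260, 225) [0.6053 0.091  0.024 ] [118 123 108]
scene
(199, 240) [ 0.5142 -0.3052  0.1843] [124  93  59]
(195, 228) [ 0.515  -0.304   0.2239] [115  88  55]
(206, 255) [ 0.52   -0.3036  0.1381] [196 185 172]
(302, 217) [ 0.4448 -0.0665  0.0116] [112  60  35]
(462, 178) [0.6721 0.1557 0.2626] [29 27 26]
(405, 157) [0.5316 0.1348 0.1933] [173 167 156]
(440, 142) [0.5357 0.2171 0.1991] [138  95  68]
(366, 176) [0.5434 0.035  0.203 ] [175 169 162]
(395, 208) [0.6371 0.0423 0.204 ] [187 181 171]
```

View pics/t1.png

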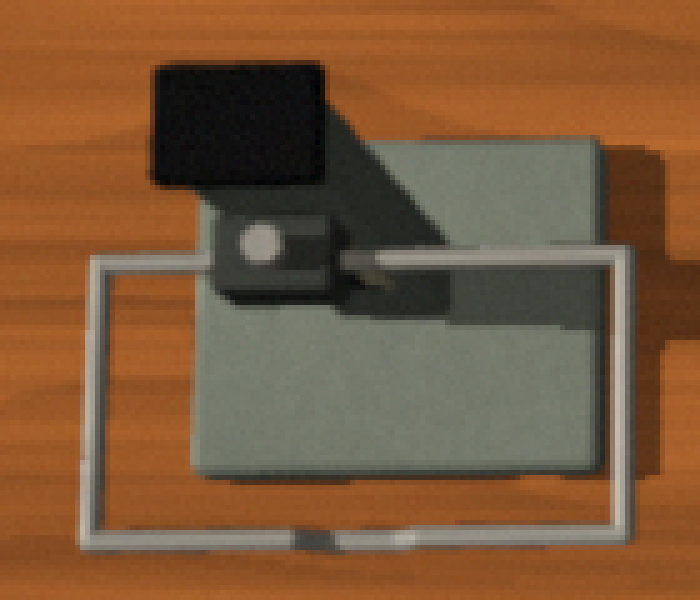

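View pics/t2.png

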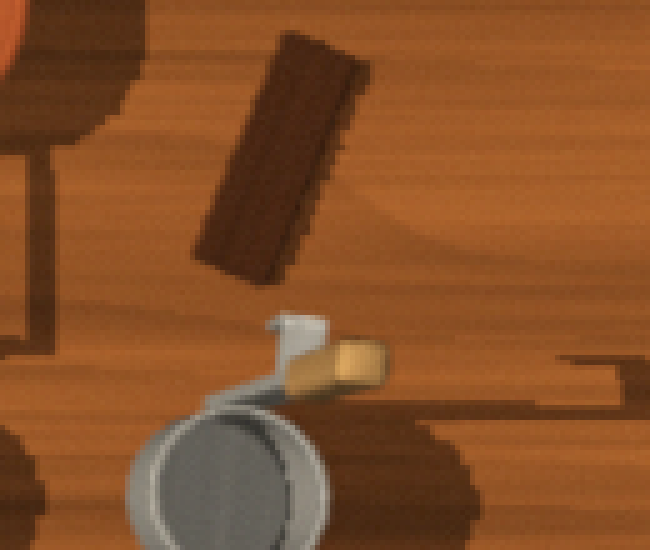

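View pics/s1.png

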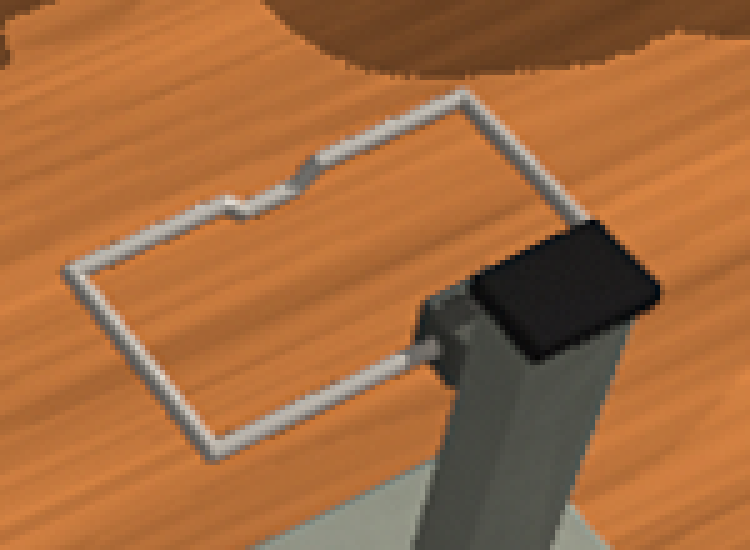

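View pics/s2.png

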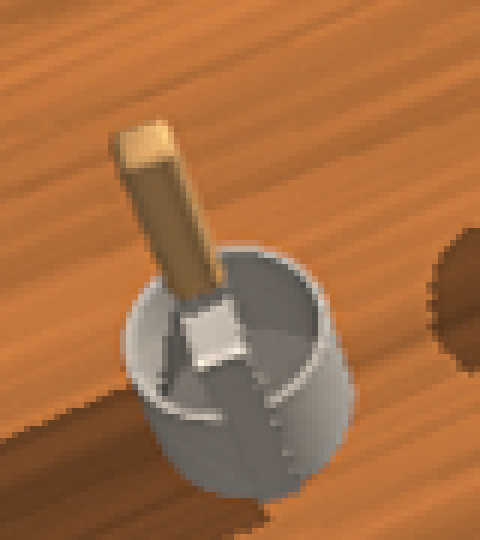

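Run:
```python
import numpy as np, cv2
np.set_printoptions(precision=4,suppress=True)
T=np.load('top0.npz');S=np.load('scene0.npz')
for n,D in(('top',T),('scene',S)):
    P=D['P'].reshape(-1,3);C=D['c'].reshape(-1,3).astype(int);P0=P
    m=(P[:,2]>.18)&(P[:,2]<.215)&(abs(P[:,0]-.535)<.014)&(P[:,1]>.0)&(P[:,1]<.25)
    q=P[m];print(n,'front rod',len(q),q.min(0),q.max(0))
    k=np.polyfit(q[:,1],q[:,0],1);print(' x=a*y+b',k, 'yaw deg',-np.degrees(np.arctan(k[0])))
    for y in np.arange(.03,.235,.006):
        s=q[abs(q[:,1]-y)<.003]
        if len(s): print('  y%.3f ztop %.4f med %.4f x %.4f n%d'%(y,s[:,2].max(),np.median(s[:,2]),np.median(s[:,0]),len(s)))
    m=(P[:,2]>.015)&(P[:,2]<.03)&(P[:,0]>.5)&(P[:,1]>.02);q=P[m];r=cv2.minAreaRect(q[:,:2].astype(np.float32));print(' base',r)
    m=(P[:,2]>.16)&(P[:,2]<.24)&(P[:,1]<-.2)&(P[:,1]>-.4)&(P[:,0]<.6)
    q=P[m];print(' grip',len(q),q.min(0),q.max(0),q.mean(0))
    for z in np.arange(.16,.235,.01):
        s=q[abs(q[:,2]-z)<.005]
        if len(s): print('   z%.3f'%z,s.mean(0),s.min(0)[:2],s.max(0)[:2])
    m=(P[:,2]>.05)&(P[:,2]<.064)&(P[:,1]<-.2)&(P[:,1]>-.4)&(P[:,0]<.6);q=P[m]
    print(' cup rim',len(q),cv2.minEnclosingCircle(q[:,:2].astype(np.float32)))
    m=(P[:,2]>.115)&(P[:,2]<.15)&(P[:,1]<-.2)&(P[:,1]>-.4)&(P[:,0]<.6);q=P[m]
    print(' hook',len(q),cv2.minAreaRect(q[:,:2].astype(np.float32)));print(q[q[:,2]>.132])
```

```text
top front rod 509 [0.5318 0.0313 0.1892] [0.549  0.2277 0.2075]
 x=a*y+b [-0.0154  0.5389] yaw deg 0.8794497883231004
  y0.030 ztop 0.2043 med 0.2017 x 0.5427 n8
  y0.036 ztop 0.2056 med 0.2026 x 0.5416 n35
  y0.042 ztop 0.2069 med 0.2029 x 0.5382 n15
  y0.048 ztop 0.2053 med 0.2023 x 0.5380 n17
  y0.054 ztop 0.2060 med 0.2034 x 0.5377 n13
  y0.060 ztop 0.2053 med 0.2036 x 0.5372 n14
  y0.066 ztop 0.2052 med 0.2029 x 0.5372 n14
  y0.072 ztop 0.2058 med 0.2035 x 0.5377 n13
  y0.078 ztop 0.2061 med 0.2032 x 0.5363 n15
  y0.084 ztop 0.2075 med 0.2029 x 0.5369 n12
  y0.090 ztop 0.2051 med 0.2035 x 0.5362 n13
  y0.096 ztop 0.2037 med 0.2025 x 0.5379 n14
  y0.102 ztop 0.2062 med 0.2040 x 0.5367 n12
  y0.108 ztop 0.2047 med 0.2029 x 0.5360 n15
  y0.114 ztop 0.2022 med 0.1987 x 0.5366 n12
  y0.120 ztop 0.1959 med 0.1920 x 0.5363 n12
  y0.126 ztop 0.1956 med 0.1933 x 0.5355 n15
  y0.132 ztop 0.1960 med 0.1940 x 0.5361 n12
  y0.138 ztop 0.1989 med 0.1930 x 0.5361 n14
  y0.144 ztop 0.1996 med 0.1962 x 0.5363 n15
  y0.150 ztop 0.2056 med 0.2010 x 0.5359 n19
  y0.156 ztop 0.2054 med 0.2020 x 0.53
[... 9024 characters left out ...]
 0.5322 -0.3018  0.1397]
 [ 0.5329 -0.3002  0.1393]
 [ 0.5297 -0.3127  0.1409]
 [ 0.5286 -0.311   0.1379]
 [ 0.5298 -0.3093  0.1384]
 [ 0.5325 -0.3077  0.1411]
 [ 0.5319 -0.306   0.1388]
 [ 0.5321 -0.3042  0.1377]
 [ 0.5322 -0.3025  0.1364]
 [ 0.5334 -0.3009  0.1369]
 [ 0.5289 -0.3151  0.138 ]
 [ 0.5335 -0.3136  0.1436]
 [ 0.5303 -0.3117  0.1374]
 [ 0.5289 -0.31    0.1338]
 [ 0.5305 -0.3083  0.1348]
 [ 0.5298 -0.3065  0.1325]
 [ 0.5317 -0.3049  0.1338]
 [ 0.5323 -0.3142  0.1387]
 [ 0.5308 -0.3125  0.135 ]
 [ 0.5325 -0.3108  0.1361]
 [ 0.5333 -0.3091  0.136 ]
 [ 0.5321 -0.3073  0.1327]
 [ 0.5331 -0.3057  0.1328]
 [ 0.5306 -0.3149  0.1328]
 [ 0.5312 -0.3132  0.1323]
 [ 0.532  -0.3115  0.1322]]
```

```bash
cat >> h.py <<'E'
from scipy.spatial.transform import Rotation as Ro
def go(tgt,yaw):
    """tool x down; yaw: deg, direction of dipper x; tool z || dipper +-y"""
    o=ctrl.get_obs();R=Ro.from_euler('xyz',o['eef_rot']).as_matrix()
    d=R.T@(np.array(tgt)-o['ee_pos'])*1000
    y=np.radians(yaw);z=np.array([-np.sin(y),np.cos(y),0])
    out=[]
    for s in(1,-1):
        v=R.T@(s*z);out.append(np.degrees(np.arctan2(-v[1],v[2])))
    print('pos',o['ee_pos'].round(4),'w',round(o['grip_width'],4),'F',o['force'].round(2),'M',o['moment'].round(3),'t',o['time_s'])
    print('R',R.round(3).tolist());print('shift mm',d.round(1),'roll options',np.round(out,1),'q6',o['qpos'][5].round(3))
E
python3 - <<'E'
from h import *
go([.5095,-.3035,.26],-8.5)
E
```

```text
pos [0.2017 0.5114 0.205 ] w 0.0937 F [ 0.25  0.43 -0.46] M [ 0.009  0.045 -0.008] t 0.1
R [[-0.0, -0.93, 0.367], [-0.001, 0.367, 0.93], [-1.0, 0.0, -0.001]]
shift mm [ -54.4 -585.4 -645.2] roll options [-13. 167.] q6 -0.067
```

>>> servo_tool --motion '[-20,-36,-40,0,-40,-73,-80,-1,-54,-110,-121,-2,-54,-146,-161,-3,-54,-183,-202,-4,-54,-219,-242,-5,-54,-256,-282,-6,-54,-293,-323,-7,-54,-329,-363,-8,-54,-366,-403,-9,-54,-402,-444,-10,-54,-439,-484,-11,-54,-475,-524,-12,-54,-512,-565,-13,-54,-549,-605,-13,-54,-570,-630,-13,-54,-585,-645,-13,-54,-585,-645,-13]' --gripper 1 --force 20

```text
time_s: 2.35
ee_pos: [0.5092, -0.3037, 0.2585]
eef_rot: [1.141, 1.569, 2.562]
force: [0.5, 0.3, 0.1]
grip_width: 0.094
```

Run:
```python
from h import *
go([.5095,-.3035,.175],-8.5)
```

```text
pos [ 0.5092 -0.3037  0.2585] w 0.094 F [0.54 0.33 0.09] M [ 0.056 -0.037  0.048] t 2.35
R [[-0.001, -0.989, 0.149], [0.001, 0.149, 0.989], [-1.0, 0.001, 0.001]]
shift mm [83.5 -0.4  0.2] roll options [-1.000e-01  1.799e+02] q6 -2.02
```

>>> servo_tool --motion '[20,0,0,0,45,0,0,0,65,0,0,0,78,0,0,0,83,0,0,0,83,0,0,0]'

```text
time_s: 3.1
ee_pos: [0.5094, -0.3029, 0.1768]
eef_rot: [-2.05, 1.57, -0.628]
force: [-0.4, 0.8, -0.3]
grip_width: 0.0942
```

>>> servo_tool --motion '[0,0,0,0,0,0,0,0,0,0,0,0,0,0,0,0,0,0,0,0,0,0,0,0,0,0,0,0]' --gripper 0 --force 25

```text
time_s: 3.98
ee_pos: [0.5093, -0.3031, 0.1764]
eef_rot: [2.777, 1.571, -2.084]
force: [0.2, 0.4, 0.0]
grip_width: 0.0277
```

Run:
```python
from h import *
go([.5095,-.3035,.175],-8.5)
c,P,_,_=snap('scene')
cv2.imwrite('pics/g1.png',cv2.resize(c['color'][100:340,120:320,::-1],None,fx=2.5,fy=2.5))
```

```text
pos [ 0.5093 -0.3031  0.1764] w 0.0277 F [0.17 0.44 0.04] M [ 0.033  0.002 -0.018] t 3.975
R [[-0.0, -0.989, 0.148], [-0.0, 0.148, 0.989], [-1.0, 0.0, -0.0]]
shift mm [ 1.4 -0.3 -0.4] roll options [ -0. 180.] q6 -2.02
```

View pics/g1.png

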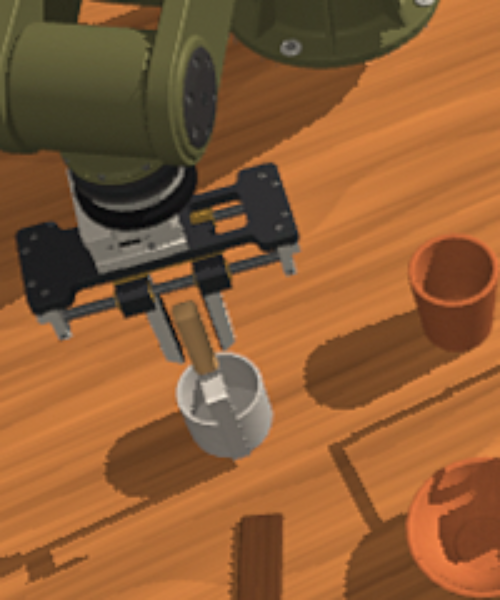

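The fingers straddle the grip (about (195,340) in the crop) but are still closing, so I'll wait.

>>> servo_tool --motion '[0,0,0,0,0,0,0,0,0,0,0,0]'

```text
time_s: 4.4
ee_pos: [0.5093, -0.3031, 0.1763]
eef_rot: [1.502, 1.571, 2.924]
force: [-0.2, -0.3, -0.7]
grip_width: 0.018
```

>>> servo_tool --motion '[-2,0,0,0,-8,0,0,0,-15,0,0,0,-20,0,0,0,-20,0,0,0]'

```text
time_s: 5.03
ee_pos: [0.5095, -0.3032, 0.197]
eef_rot: [-2.041, 1.57, -0.619]
force: [0.3, -0.9, -2.4]
grip_width: 0.018
```

Run:
```python
from h import *
go([.5095,-.3035,.175],-8.5)
c,P,_,_=snap('scene')
cv2.imwrite('pics/g2.png',cv2.resize(c['color'][100:340,120:320,::-1],None,fx=2.5,fy=2.5))
```

```text
pos [ 0.5095 -0.3032  0.197 ] w 0.018 F [ 0.31 -0.85 -2.37] M [-0.005 -0.037  0.031] t 5.025
R [[0.001, -0.989, 0.148], [-0.001, 0.148, 0.989], [-1.0, -0.001, -0.0]]
shift mm [22.  -0.1 -0.3] roll options [ -0. 180.] q6 -2.02
```

View pics/g2.png

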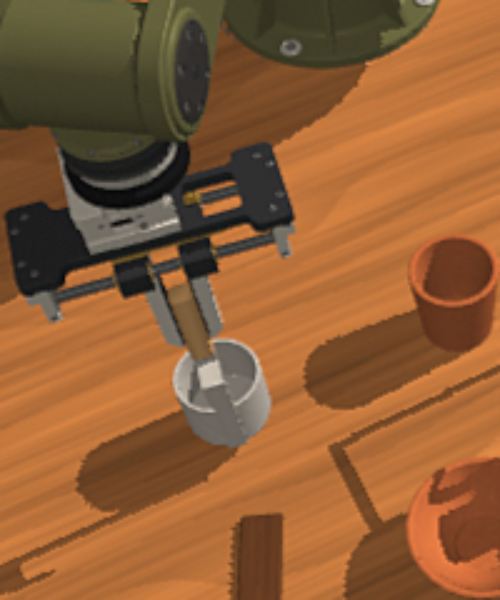

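Run:
```python
from h import *
go([.527,.130,.300],.8)
```

```text
pos [ 0.5093 -0.3031  0.1966] w 0.0177 F [-0.02  0.24 -1.73] M [ 0.055 -0.068 -0.023] t 5.075
R [[0.0, -0.989, 0.148], [-0.0, 0.148, 0.989], [-1.0, -0.0, -0.0]]
shift mm [-103.5   46.8  430.9] roll options [ -9.3 170.7] q6 -2.02
```

>>> servo_tool --motion '[-10,0,0,0,-30,0,0,0,-60,0,5,0,-85,2,18,0,-100,4,40,0,-104,8,70,-1,-104,12,105,-2,-104,16,145,-3,-104,21,185,-4,-104,25,225,-5,-104,30,265,-6,-104,34,305,-7,-104,38,340,-8,-104,41,372,-9,-104,44,400,-9.3,-104,46,419,-9.3,-104,47,428,-9.3,-104,47,431,-9.3,-104,47,431,-9.3,-104,47,431,-9.3]'

```text
time_s: 7.58
ee_pos: [0.5268, 0.1295, 0.3005]
eef_rot: [2.953, 1.571, -1.747]
force: [0.1, -0.3, -2.5]
grip_width: 0.018
```

Run:
```python
from h import *
np.set_printoptions(precision=4,suppress=True)
go([.527,.130,.300],.8)
for n in('top','scene'):
    c,P,R,t=snap(n)
    x0,y0=(150,120) if n=='top' else (290,40)
    cv2.imwrite('pics/h_%s.png'%n,cv2.resize(c['color'][y0:y0+180,x0:x0+200,::-1],None,fx=3,fy=3))
    Q=P.reshape(-1,3)
    m=(abs(Q[:,0]-.5)<.12)&(abs(Q[:,1]-.13)<.06)&(Q[:,2]>.1)&(Q[:,2]<.27);q=Q[m]
    s=q[(q[:,2]>.24)];print(n,'high',len(s),s.min(0) if len(s) else '',s.max(0) if len(s) else '')
    s=q[(q[:,2]>.175)&(q[:,2]<.189)&(q[:,0]<.53)];print('cup rim',len(s),s.min(0),s.max(0),cv2.minEnclosingCircle(s[:,:2].astype(np.float32)))
    s=q[(q[:,2]<.17)];print('cup body',len(s),s.min(0),s.max(0))
```

```text
pos [0.5268 0.1295 0.3005] w 0.018 F [ 0.07 -0.27 -2.49] M [ 0.017 -0.134  0.021] t 7.575
R [[-0.0, -1.0, -0.013], [-0.0, -0.013, 1.0], [-1.0, 0.0, -0.0]]
shift mm [ 0.5 -0.2  0.5] roll options [ -0.1 179.9] q6 -1.41
top high 0  
cup rim 251 [0.454  0.095  0.1751] [0.5221 0.1661 0.1887] ((0.4892372190952301, 0.1304473876953125), 0.03596894070506096)
cup body 1099 [0.4546 0.0946 0.1255] [0.5216 0.1644 0.1699]
scene high 197 [0.522  0.12   0.2401] [0.5517 0.1388 0.2693]
cup rim 194 [0.4505 0.0928 0.175 ] [0.5271 0.1621 0.1884] ((0.48862025141716003, 0.1305583119392395), 0.03897454962134361)
cup body 718 [0.4503 0.0927 0.1199] [0.5309 0.1622 0.17  ]
```

View pics/h_top.png

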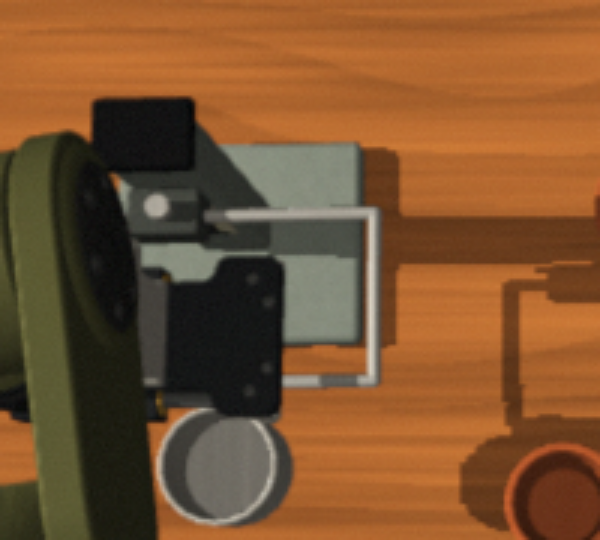

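View pics/h_scene.png

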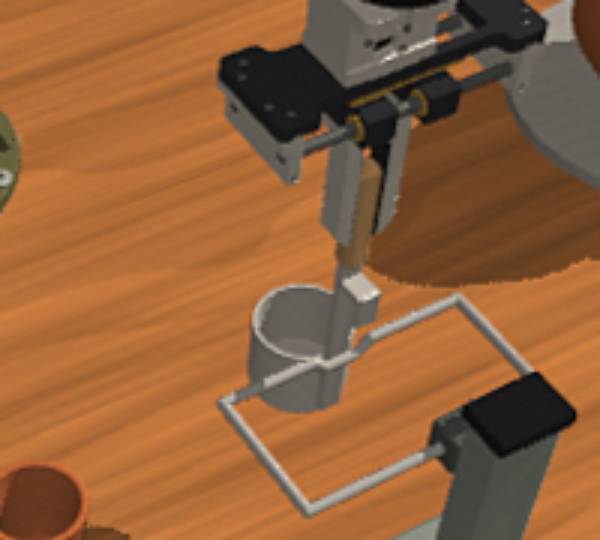

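>>> servo_tool --motion '[8,0,0,0,20,0,0,0,32,0,0,0,43,0,0,0,51,0,0,0,57,0,0,0,60,0,0,0,60,0,0,0,60,0,0,0]'

```text
time_s: 8.8
ee_pos: [0.5269, 0.1301, 0.2408]
eef_rot: [-1.448, 1.57, 0.137]
force: [0.6, -0.1, -2.9]
grip_width: 0.0179
```

Run:
```python
from h import *
go([.527,.130,.300],.8)
c,P,R,t=snap('scene')
cv2.imwrite('pics/i1.png',cv2.resize(c['color'][80:230,330:500,::-1],None,fx=4,fy=4))
```

```text
pos [0.5269 0.1301 0.2408] w 0.0179 F [ 0.58 -0.12 -2.92] M [ 0.027 -0.036 -0.06 ] t 8.8
R [[0.001, -1.0, -0.013], [0.0, -0.013, 1.0], [-1.0, -0.001, 0.0]]
shift mm [-59.2  -0.1  -0.1] roll options [ -0. 180.] q6 -1.41
```

View pics/i1.png

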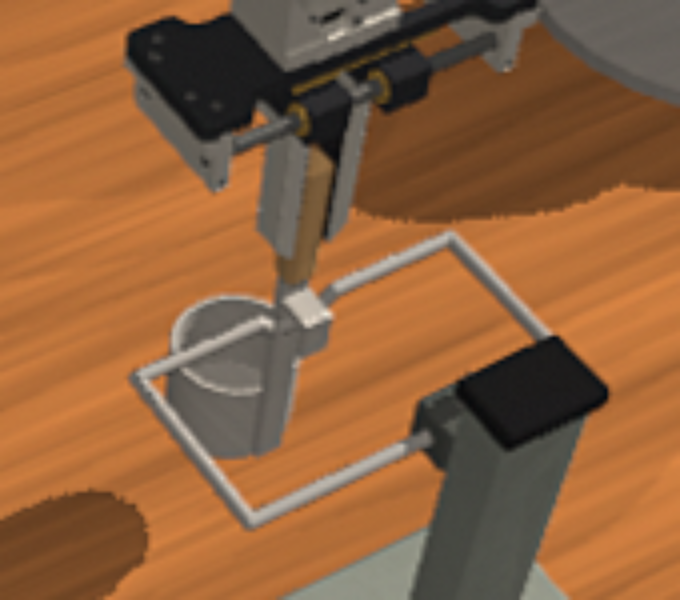

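The hook (at about (305,320) in the crop) is over the dip, with the lip behind the rod and the handle in front. I'll lower it slowly.

>>> servo_tool --motion '[1,0,0,0,2,0,0,0,3,0,0,0,4,0,0,0,4,0,0,0]'

```text
time_s: 9.48
ee_pos: [0.5268, 0.1301, 0.2363]
eef_rot: [1.811, 1.571, -2.888]
force: [-0.6, -0.3, -2.0]
grip_width: 0.0183
```

>>> servo_tool --motion '[1,0,0,0,2,0,0,0,3,0,0,0,3,0,0,0,3,0,0,0]'

```text
time_s: 10.1
ee_pos: [0.5268, 0.1301, 0.2335]
eef_rot: [-1.464, 1.571, 0.12]
force: [0.5, -1.3, -2.2]
grip_width: 0.018
```

>>> servo_tool --motion '[1,0,0,0,2,0,0,0,2,0,0,0,2,0,0,0]'

```text
time_s: 10.6
ee_pos: [0.5268, 0.1301, 0.2315]
eef_rot: [-1.673, 1.571, -0.089]
force: [-0.1, 0.7, -0.8]
grip_width: 0.0175
```

```bash
cat >> h.py <<'E'
def rodz():
    for n in('scene','top'):
        c,P,R,t=snap(n);q=P.reshape(-1,3)
        q=q[(abs(q[:,2]-.195)<.025)&(abs(q[:,0]-.5362)<.006)&(((q[:,1]>.05)&(q[:,1]<.085))|((q[:,1]>.165)&(q[:,1]<.215)))]
        print(n,'rod median z',np.median(q[:,2]).round(4),len(q),'(unloaded ~.203)')
E
python3 - <<'E'
from h import *
go([.527,.130,.300],.8);rodz()
E
```

```text
pos [0.5268 0.1301 0.2315] w 0.0175 F [-0.12  0.74 -0.79] M [ 0.035 -0.068  0.011] t 10.6
R [[0.0, -1.0, -0.013], [-0.0, -0.013, 1.0], [-1.0, -0.0, -0.0]]
shift mm [-68.5  -0.2  -0.1] roll options [ -0. 180.] q6 -1.41
scene rod median z 0.1994 141 (unloaded ~.203)
top rod median z 0.1999 51 (unloaded ~.203)
```

The scale has sunk about 3.4 mm (about 2 N), with the corner about 6.5 mm below the high-part axis, so the hook is in the dip. Next I'll feel sideways for the dip's walls, bring the handle up to the rod, and ease the grip.

>>> servo_tool --motion '[0,0,2,0,0,0,4,0,0,0,4,0]'

```text
time_s: 11.08
ee_pos: [0.5267, 0.1339, 0.2314]
eef_rot: [3.035, 1.57, -1.664]
force: [-0.9, -3.8, -0.3]
grip_width: 0.018
```

>>> servo_tool --motion '[0,0,-2,0,0,0,-4,0,0,0,-6,0,0,0,-8,0,0,0,-8,0]'

```text
time_s: 11.7
ee_pos: [0.5268, 0.126, 0.2315]
eef_rot: [2.973, 1.571, -1.726]
force: [0.6, 1.5, -0.9]
grip_width: 0.0181
```

>>> servo_tool --motion '[0,0,2,0,0,0,4,0,0,-1,4,0,0,-2,4,0,0,-2,4,0]'

```text
time_s: 12.32
ee_pos: [0.5284, 0.1302, 0.2312]
eef_rot: [1.538, 1.569, 3.122]
force: [-4.3, -0.2, -0.8]
grip_width: 0.0177
```

>>> servo_tool --motion '[0,0,0,0,0,0,0,0]' --force 12

```text
time_s: 12.58
ee_pos: [0.5286, 0.1302, 0.2314]
eef_rot: [1.451, 1.57, 3.035]
force: [-5.0, 0.6, -0.9]
grip_width: 0.0177
```

Run:
```python
from h import *
go([.529,.130,.300],.8);rodz()
```

```text
pos [0.5286 0.1302 0.2314] w 0.0177 F [-5.01  0.64 -0.9 ] M [0.197 1.077 0.033] t 12.575
R [[-0.0, -1.0, -0.013], [0.0, -0.013, 1.0], [-1.0, 0.0, 0.0]]
shift mm [-68.6  -0.4  -0.2] roll options [ -0. 180.] q6 -1.41
scene rod median z 0.1992 142 (unloaded ~.203)
top rod median z 0.2 52 (unloaded ~.203)
```

Pushing +y gave −3.8 N and −y gave +1.5 N, so the walls are either side of about y = 0.129. Pushing +x gave −5 N, so the handle touches the rod. I'll back off a touch, soften the grip and start the arc.

>>> servo_tool --motion '[0,0.5,0,0,0,1,0,0,0,1,0,0,0,1,0,0]' --force 6

```text
time_s: 13.18
ee_pos: [0.528, 0.1301, 0.2316]
eef_rot: [-1.408, 1.57, 0.176]
force: [-0.2, 1.4, -1.0]
grip_width: 0.018
```

>>> servo_tool --motion '[0,1,0,0,0.3,2,0,0,0.5,3,0,0,0.6,4.5,0,0,0.6,4.5,0,0,0.6,4.5,0,0]' --force 5

```text
time_s: 13.92
ee_pos: [0.5231, 0.13, 0.2308]
eef_rot: [1.792, 1.57, -2.907]
force: [-0.6, 0.2, -0.3]
grip_width: 0.0179
```

```bash
cat >> h.py <<'E'
def view(fn):
    c,P,R,t=snap('scene');cv2.imwrite('pics/%s.png'%fn,cv2.resize(c['color'][80:230,330:500,::-1],None,fx=4,fy=4))
    c,P,R,t=snap('top')
    q=P.reshape(-1,3)
    q=q[(abs(q[:,1]-.13)<.05)&(q[:,0]<.54)&(q[:,0]>.42)&(q[:,2]>.03)&(q[:,2]<.14)]
    # cup bottom interior plane
    b=q[q[:,2]<.115]
    print('cup pts',len(q),q.min(0).round(4),q.max(0).round(4),q.mean(0).round(4))
E
python3 - <<'E'
from h import *
go([.529,.130,.300],.8);rodz();view('j1')
E
```

```text
pos [0.5231 0.13   0.2308] w 0.0179 F [-0.56  0.21 -0.3 ] M [ 0.126  0.145 -0.015] t 13.925
R [[-0.0, -1.0, -0.013], [-0.0, -0.013, 1.0], [-1.0, 0.0, -0.0]]
shift mm [-69.2  -5.8  -0.1] roll options [ -0. 180.] q6 -1.409
scene rod median z 0.1996 145 (unloaded ~.203)
top rod median z 0.1996 52 (unloaded ~.203)
cup pts 934 [0.4595 0.095  0.0515] [0.52   0.1652 0.1155] [0.491  0.1359 0.071 ]
```

View pics/j1.png

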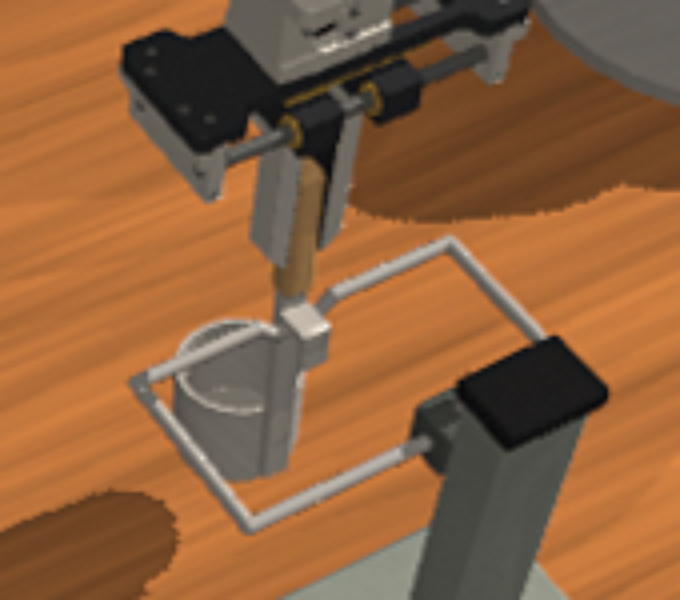

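```bash
cat >> h.py <<'E'
def lean():
    c,P,R,t=snap('top');q=P.reshape(-1,3)
    q=q[(abs(q[:,1]-.13)<.03)&(q[:,0]<.545)&(q[:,0]>.42)&(q[:,2]>.03)&(q[:,2]<.13)]
    best=None;rng=np.random.default_rng(0)
    for _ in range(400):
        a=q[rng.choice(len(q),3,False)];n=np.cross(a[1]-a[0],a[2]-a[0]);l=np.linalg.norm(n)
        if l<1e-6: continue
        n/=l
        if abs(n[2])<.8 or abs(n[1])>.15: continue
        i=abs((q-a[0])@n)<.002
        if best is None or i.sum()>best.sum(): best=i
    b=q[best];m=b.mean(0);n=np.linalg.svd(b-m)[2][2];n*=np.sign(n[2])
    print('floor',best.sum(),'/',len(q),m.round(4),'lean deg',np.degrees(np.arctan2(-n[0],n[2])).round(1),'ny',n[1].round(3))
E
python3 - <<'E'
from h import *
lean()
E
```

```text
floor 406 / 711 [0.4948 0.1357 0.0581] lean deg 4.0 ny 0.006
```

>>> servo_tool --motion '[0.3,1,0,0,0.6,2,0,0,0.8,3,0,0,1,4.4,0,0,1,4.4,0,0,1,4.4,0,0]' --force 4

```text
time_s: 14.92
ee_pos: [0.5187, 0.13, 0.2298]
eef_rot: [1.682, 1.57, -3.017]
force: [-0.6, 0.1, 0.1]
grip_width: 0.0179
```

Run:
```python
from h import *
lean();go([.529,.130,.300],.8);rodz()
```

```text
floor 293 / 552 [0.4943 0.1366 0.055 ] lean deg 7.7 ny -0.005
pos [0.5188 0.13   0.2298] w 0.0183 F [-0.36 -0.81 -0.88] M [ 0.004  0.131 -0.017] t 14.975
R [[-0.0, -1.0, -0.013], [-0.0, -0.013, 1.0], [-1.0, 0.0, -0.0]]
shift mm [-70.2 -10.2  -0.1] roll options [ -0. 180.] q6 -1.407
scene rod median z 0.1989 145 (unloaded ~.203)
top rod median z 0.1994 51 (unloaded ~.203)
```

Lean reads 7.7°, matching the planned 8°. I'll continue the arc.

>>> servo_tool --motion '[0.3,1,0,0,0.6,2,0,0,0.9,3,0,0,1.3,4.3,0,0,1.7,5.4,0,0,2.1,6.4,0,0,2.4,7.4,0,0,2.8,8.6,0,0,2.8,8.6,0,0,2.8,8.6,0,0]' --force 3

```text
time_s: 16.32
ee_pos: [0.5102, 0.1299, 0.227]
eef_rot: [1.682, 1.57, -3.017]
force: [-1.3, -0.2, -0.5]
grip_width: 0.0183
```

Run:
```python
from h import *
lean();go([.529,.130,.300],.8);rodz();view('k1')
```

```text
floor 63 / 272 [0.4954 0.1382 0.0466] lean deg 24.8 ny -0.002
pos [0.5102 0.1299 0.227 ] w 0.0182 F [-0.79 -0.1   0.78] M [-0.024  0.221  0.077] t 16.375
R [[-0.0, -1.0, -0.013], [-0.0, -0.013, 1.0], [-1.0, 0.0, -0.0]]
shift mm [-73.  -18.8  -0.1] roll options [ -0. 180.] q6 -1.405
scene rod median z 0.1984 148 (unloaded ~.203)
top rod median z 0.1986 48 (unloaded ~.203)
cup pts 288 [0.4753 0.0956 0.0413] [0.5249 0.1619 0.1031] [0.4896 0.1384 0.0705]
```

View pics/k1.png

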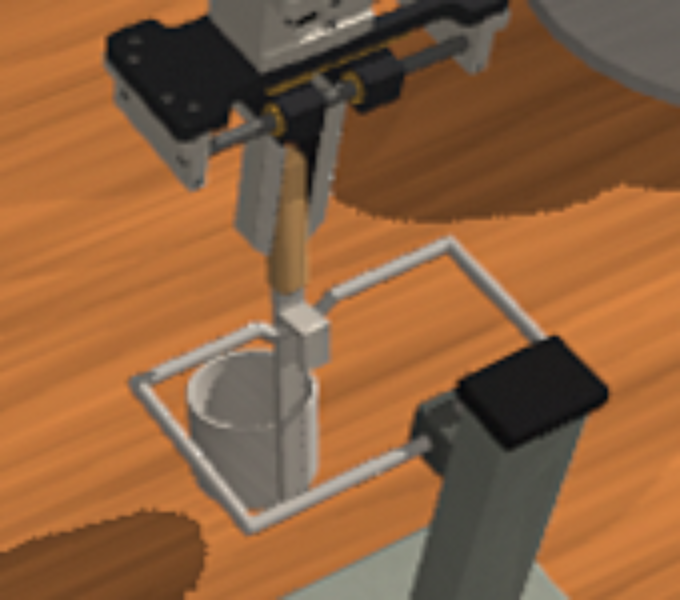

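>>> servo_tool --motion '[0.4,1,0,0,0.8,2,0,0,1.3,3,0,0,1.7,4,0,0,2.2,5,0,0,2.8,6,0,0,3.3,7,0,0,3.3,7,0,0,3.3,7,0,0,3.3,7,0,0]' --force 3

```text
time_s: 17.82
ee_pos: [0.5032, 0.1298, 0.2237]
eef_rot: [1.717, 1.57, -2.982]
force: [-1.9, -0.2, -0.5]
grip_width: 0.0177
```

```bash
cat >> h.py <<'E'
def hlean():
    # handle/grip lean: brown-ish & handle pts from scene
    c,P,R,t=snap('scene');q=P.reshape(-1,3);C=c['color'].reshape(-1,3).astype(int)
    m=(abs(q[:,1]-.13)<.012)&(q[:,2]>.20)&(q[:,2]<.29)&(q[:,0]>.46)&(q[:,0]<.54)&(C[:,0]-C[:,2]>35)
    q=q[m]
    L=[]
    for z in np.arange(.2,.29,.004):
        s=q[abs(q[:,2]-z)<.002]
        if len(s)>3: L.append((z,np.median(s[:,0])))
    L=np.array(L)
    if len(L)>2:
        print('grip pts',len(q),L.round(4)[[0,-1]].tolist(),'lean',np.degrees(np.arctan(-np.polyfit(L[:,0],L[:,1],1)[0])).round(1))
E
python3 - <<'E'
from h import *
hlean();go([.529,.130,.300],.8);rodz();view('k2')
E
```

```text
grip pts 292 [[0.204, 0.5242], [0.276, 0.5018]] lean 17.1
pos [0.5032 0.1298 0.2237] w 0.0183 F [-1.44 -0.45  1.03] M [-0.023  0.184  0.018] t 17.875
R [[-0.0, -1.0, -0.013], [-0.0, -0.013, 1.0], [-1.0, 0.0, -0.0]]
shift mm [-76.3 -25.8  -0.1] roll options [ -0. 180.] q6 -1.402
scene rod median z 0.1978 143 (unloaded ~.203)
top rod median z 0.1982 49 (unloaded ~.203)
cup pts 49 [0.4833 0.0955 0.0539] [0.5373 0.1521 0.0962] [0.4921 0.1333 0.0851]
```

View pics/k2.png

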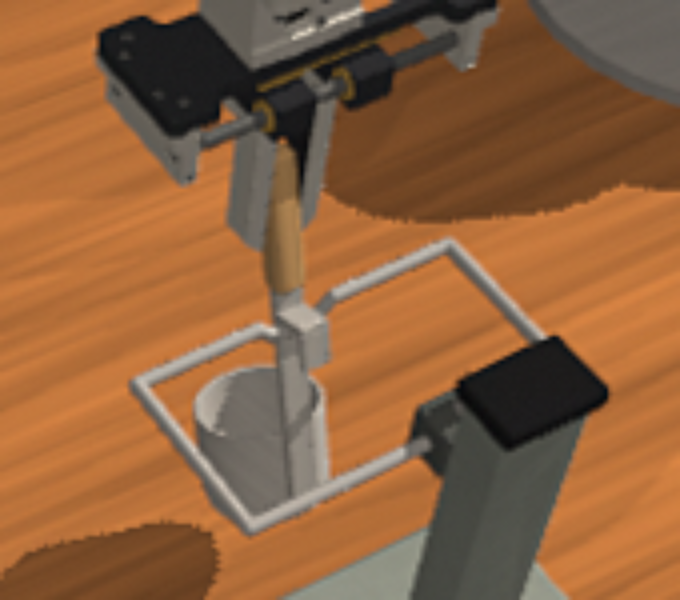

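The grip axis fit gives only 17° of lean, against about 23° expected from the arc. By geometry the rod sits about 11 mm from the corner, so the hook slid along the rod instead of turning. I'll bring it back towards the corner.

>>> servo_tool --motion '[0,-1,0,0,0,-2,0,0,0,-3,0,0,0,-4,0,0,0,-5,0,0,0,-5,0,0,0,-5,0,0]'

```text
time_s: 18.95
ee_pos: [0.5084, 0.1299, 0.2238]
eef_rot: [-1.537, 1.571, 0.047]
force: [-1.0, 0.2, 1.2]
grip_width: 0.018
```

```bash
cat >> h.py <<'E'
def crop2(fn):
    c,P,R,t=snap('scene');cv2.imwrite('pics/%s.png'%fn,cv2.resize(c['color'][110:215,365:445,::-1],None,fx=7,fy=7,interpolation=cv2.INTER_CUBIC))
    q=P.reshape(-1,3)
    m=(abs(q[:,1]-.13)<.012)&(q[:,2]>.16)&(q[:,2]<.206)&(q[:,0]>.52)&(q[:,0]<.58)
    q=q[m];i=q[:,0]>q[:,0].max()-.003
    print('hook x max',q[:,0].max().round(4),'lip z range',q[i][:,2].min().round(4),q[i][:,2].max().round(4),'x of top',q[q[:,2]>q[:,2].max()-.002].mean(0).round(4))
E
python3 - <<'E'
from h import *
hlean();go([.529,.130,.300],.8);rodz();crop2('l1')
E
```

```text
grip pts 266 [[0.204, 0.5213], [0.276, 0.5075]] lean 13.1
pos [0.5084 0.1299 0.2238] w 0.0179 F [-0.74 -0.53  1.1 ] M [-0.004  0.083  0.015] t 19.0
R [[0.0, -1.0, -0.013], [0.0, -0.013, 1.0], [-1.0, -0.0, 0.0]]
shift mm [-76.2 -20.7  -0.2] roll options [ -0. 180.] q6 -1.404
scene rod median z 0.1965 142 (unloaded ~.203)
top rod median z 0.1974 57 (unloaded ~.203)
hook x max 0.5562 lip z range 0.1719 0.1871 x of top [0.5246 0.1251 0.2051]
```

View pics/l1.png

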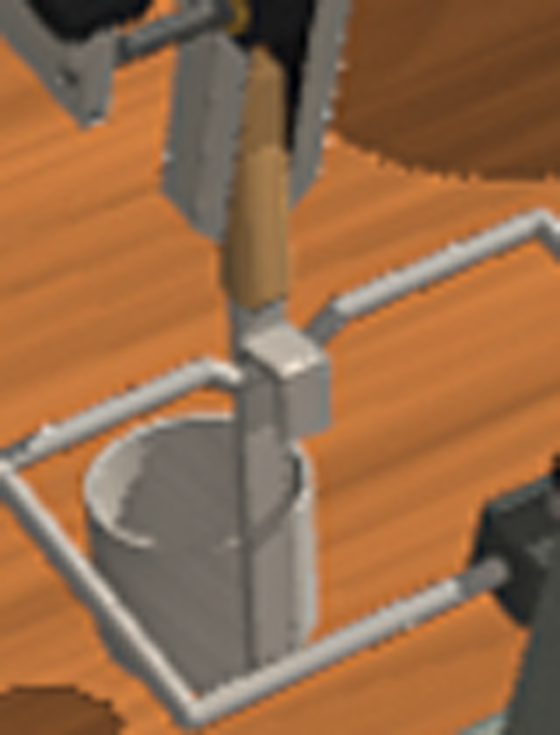

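Moving back 5 mm cut the lean by about 4.5°. The lip is at x = 0.556, which fits a hook pivoting with the rod near the handle side at about 18°. That means the grip-face fit reads about 5° low. I was also pressing about 1 N too deep. I'll go back along the arc, slightly higher, and watch Fx.

>>> servo_tool --motion '[0,1,0,0,0,2,0,0,0,3,0,0,0,4,0,0,0,5,0,0,0,5,0,0,0,5,0,0]'

```text
time_s: 20.02
ee_pos: [0.5032, 0.1298, 0.2237]
eef_rot: [1.69, 1.57, -3.009]
force: [-1.0, 0.2, -0.5]
grip_width: 0.0177
```

Run:
```python
from h import *
hlean();crop2('m0');go([.529,.130,.300],.8);rodz();
```

```text
grip pts 286 [[0.208, 0.5249], [0.276, 0.5017]] lean 18.3
hook x max 0.5564 lip z range 0.1754 0.1878 x of top [0.5237 0.126  0.203 ]
pos [0.5032 0.1298 0.2237] w 0.0182 F [-0.07  0.17  0.4 ] M [-0.014  0.116  0.039] t 20.125
R [[-0.0, -1.0, -0.013], [-0.0, -0.013, 1.0], [-1.0, 0.0, -0.0]]
shift mm [-76.3 -25.8  -0.2] roll options [ -0. 180.] q6 -1.402
scene rod median z 0.1984 144 (unloaded ~.203)
top rod median z 0.1995 48 (unloaded ~.203)
```

>>> servo_tool --motion '[0,0.7,0,0,0.3,1.5,0,0,0.6,2.2,0,0,0.9,3,0,0,0.9,3,0,0,0.9,3,0,0]'

```text
time_s: 20.98
ee_pos: [0.5002, 0.1297, 0.2228]
eef_rot: [1.67, 1.571, -3.029]
force: [-0.4, -0.6, -0.6]
grip_width: 0.0178
```

Run:
```python
from h import *
hlean();crop2('m1');go([.529,.130,.300],.8);rodz();
```

```text
grip pts 284 [[0.204, 0.5216], [0.276, 0.4971]] lean 18.1
hook x max 0.5534 lip z range 0.1743 0.1872 x of top [0.5219 0.1299 0.2044]
pos [0.5002 0.1298 0.2228] w 0.0184 F [-1.77  0.33 -0.46] M [0.022 0.089 0.017] t 21.075
R [[-0.0, -1.0, -0.013], [-0.0, -0.013, 1.0], [-1.0, 0.0, -0.0]]
shift mm [-77.2 -28.8  -0.1] roll options [ -0. 180.] q6 -1.401
scene rod median z 0.1988 150 (unloaded ~.203)
top rod median z 0.1986 48 (unloaded ~.203)
```

View pics/m1.png

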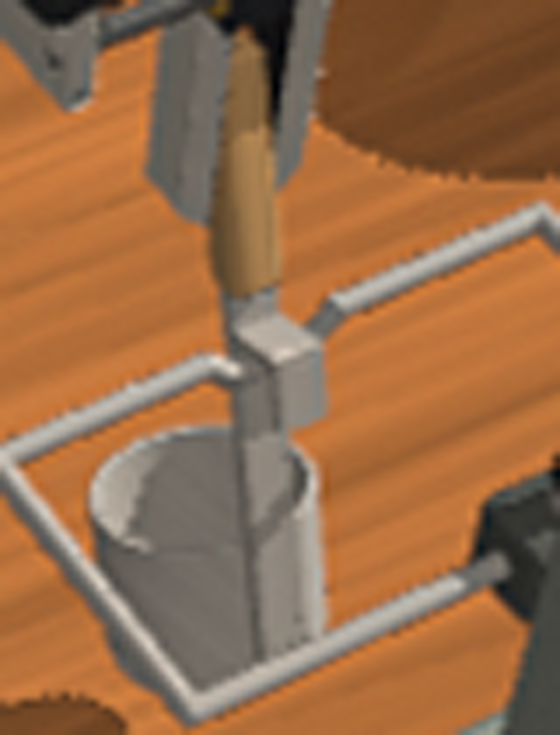

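The last 3 mm moved the lip by 3 mm with the lean unchanged: the hook is sliding along its tilted crown towards the lip, and the dipper is pushing that way too (Fx < 0). The natural seat is therefore rod against lip, so I'll follow it there gently.

>>> servo_tool --motion '[0.3,0.7,0,0,0.6,1.5,0,0,1,2.2,0,0,1.3,3,0,0,1.7,3.8,0,0,2,4.5,0,0,2,4.5,0,0,2,4.5,0,0]'

```text
time_s: 22.18
ee_pos: [0.4957, 0.1297, 0.2208]
eef_rot: [1.808, 1.571, -2.891]
force: [0.0, 0.5, -0.8]
grip_width: 0.018
```

Run:
```python
from h import *
hlean();crop2('n0');go([.529,.130,.300],.8);rodz();
```

```text
grip pts 290 [[0.204, 0.5151], [0.276, 0.4938]] lean 18.2
hook x max 0.5506 lip z range 0.1731 0.1839 x of top [0.5379 0.12   0.2014]
pos [0.4957 0.1297 0.2208] w 0.0179 F [-0.94 -0.53 -0.28] M [0.003 0.096 0.012] t 22.275
R [[-0.0, -1.0, -0.013], [-0.0, -0.013, 1.0], [-1.0, 0.0, -0.0]]
shift mm [-79.2 -33.3  -0.1] roll options [ -0. 180.] q6 -1.4
scene rod median z 0.1987 146 (unloaded ~.203)
top rod median z 0.199 43 (unloaded ~.203)
```

>>> servo_tool --motion '[0.3,0.7,0,0,0.6,1.5,0,0,1,2.2,0,0,1.3,3,0,0,1.3,3,0,0,1.3,3,0,0]'

```text
time_s: 23.12
ee_pos: [0.4927, 0.1296, 0.2195]
eef_rot: [1.754, 1.57, -2.945]
force: [-1.0, 0.5, 0.5]
grip_width: 0.0181
```

Run:
```python
from h import *
hlean();crop2('n1');go([.529,.130,.300],.8);rodz();
```

```text
grip pts 289 [[0.204, 0.5159], [0.272, 0.4905]] lean 19.9
hook x max 0.5482 lip z range 0.1726 0.1862 x of top [0.5373 0.1301 0.1967]
pos [0.4927 0.1296 0.2195] w 0.0183 F [-0.19 -0.23  0.47] M [-0.003  0.071 -0.009] t 23.225
R [[-0.0, -1.0, -0.013], [-0.0, -0.013, 1.0], [-1.0, 0.0, -0.0]]
shift mm [-80.5 -36.3  -0.1] roll options [ -0. 180.] q6 -1.399
scene rod median z 0.1982 142 (unloaded ~.203)
top rod median z 0.199 43 (unloaded ~.203)
```

View pics/n1.png

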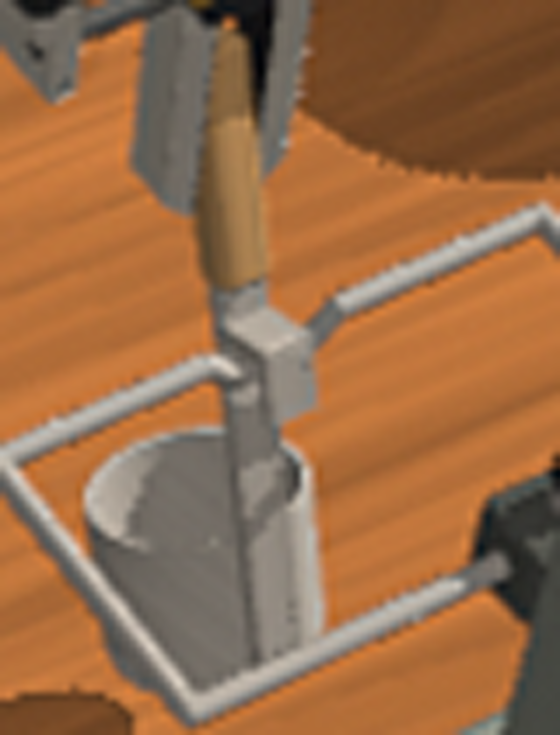

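>>> servo_tool --motion '[0.3,0.7,0,0,0.6,1.4,0,0,0.8,2,0,0,0.8,2,0,0,0.8,2,0,0]'

```text
time_s: 23.95
ee_pos: [0.4907, 0.1296, 0.2187]
eef_rot: [1.641, 1.571, -3.058]
force: [-0.5, 0.3, -0.3]
grip_width: 0.0179
```

Run:
```python
from h import *
hlean();crop2('o0');go([.529,.130,.300],.8);rodz();hlean()
```

```text
grip pts 290 [[0.204, 0.5148], [0.272, 0.488]] lean 21.0
hook x max 0.5482 lip z range 0.1729 0.1801 x of top [0.5369 0.1297 0.1981]
pos [0.4907 0.1296 0.2187] w 0.0174 F [-0.79 -0.75  0.73] M [ 0.07  -0.045  0.022] t 24.05
R [[-0.0, -1.0, -0.013], [0.0, -0.013, 1.0], [-1.0, 0.0, 0.0]]
shift mm [-81.3 -38.3  -0.2] roll options [ -0. 180.] q6 -1.398
scene rod median z 0.1986 146 (unloaded ~.203)
top rod median z 0.199 43 (unloaded ~.203)
grip pts 293 [[0.204, 0.5151], [0.272, 0.4876]] lean 21.0
```

>>> servo_tool --motion '[0.3,0.7,0,0,0.6,1.4,0,0,0.8,2,0,0,0.8,2,0,0,0.8,2,0,0]'

```text
time_s: 24.82
ee_pos: [0.4887, 0.1296, 0.2179]
eef_rot: [1.745, 1.571, -2.954]
force: [0.7, 0.0, -1.5]
grip_width: 0.018
```

Run:
```python
from h import *
hlean();crop2('o1');go([.529,.130,.300],.8);rodz();hlean()
```

```text
grip pts 296 [[0.2, 0.5135], [0.272, 0.4839]] lean 22.6
hook x max 0.5482 lip z range 0.1731 0.1863 x of top [0.5379 0.13   0.1982]
pos [0.4887 0.1296 0.2179] w 0.0181 F [-0.08 -0.06 -0.37] M [ 0.01  -0.04   0.001] t 24.925
R [[-0.0, -1.0, -0.013], [-0.0, -0.013, 1.0], [-1.0, 0.0, -0.0]]
shift mm [-82.1 -40.2  -0.1] roll options [ -0. 180.] q6 -1.397
scene rod median z 0.1989 146 (unloaded ~.203)
top rod median z 0.2002 44 (unloaded ~.203)
grip pts 293 [[0.204, 0.5137], [0.272, 0.4864]] lean 22.5
```

The lip is now the pivot (fixed at x = 0.548), and Fx and My pass through zero at a measured lean of about 22.5°, so it is at balance. I'll open the fingers just off the grip.

>>> servo_tool --motion '[0,0,0,0,0,0,0,0]' --gripper 0.215

```text
time_s: 25.32
ee_pos: [0.4888, 0.1296, 0.218]
eef_rot: [-0.389, 1.571, 1.195]
force: [-0.4, 1.0, -0.2]
grip_width: 0.02
```

Run:
```python
from h import *
hlean();crop2('p0');go([.529,.130,.300],.8);rodz();hlean()
```

```text
grip pts 266 [[0.2, 0.5125], [0.264, 0.4812]] lean 26.9
hook x max 0.5491 lip z range 0.1739 0.1848 x of top [0.5355 0.1256 0.1975]
pos [0.4888 0.1296 0.218 ] w 0.0201 F [ 1.13 -0.56 -0.09] M [ 0.052 -0.011  0.02 ] t 25.425
R [[0.0, -1.0, -0.013], [-0.0, -0.013, 1.0], [-1.0, -0.0, -0.0]]
shift mm [-82.  -40.2  -0.1] roll options [ -0. 180.] q6 -1.397
scene rod median z 0.1988 143 (unloaded ~.203)
top rod median z 0.1992 45 (unloaded ~.203)
grip pts 268 [[0.2, 0.5098], [0.264, 0.4805]] lean 26.5
```

View pics/p0.png

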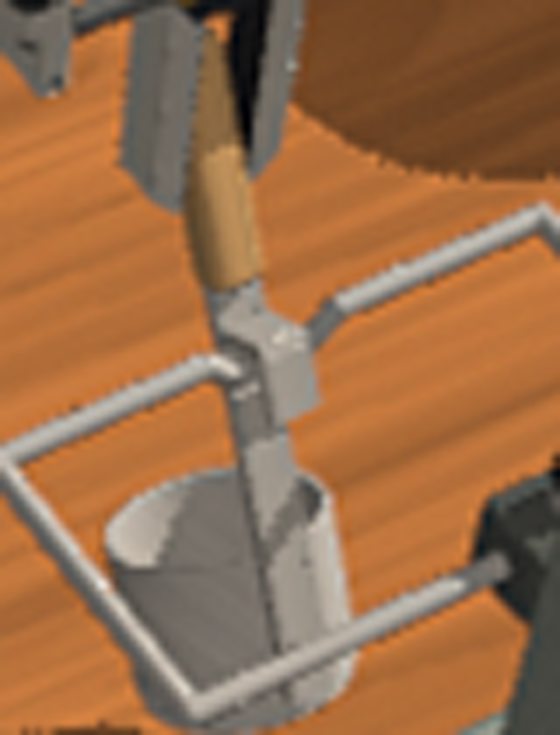

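It leaned about 4° further on release and still hangs in the dip, between slightly open fingers. I'll let it settle and open further.

>>> servo_tool --motion '[0,0,0,0,0,0,0,0,0,0,0,0,0,0,0,0,0,0,0,0,0,0,0,0,0,0,0,0,0,0,0,0]' --gripper 0.3

```text
time_s: 26.58
ee_pos: [0.4888, 0.1296, 0.2179]
eef_rot: [2.579, 1.571, -2.12]
force: [0.1, -0.6, 0.6]
grip_width: 0.028
```

Run:
```python
from h import *
hlean();crop2('q0');go([.529,.130,.300],.8);rodz();hlean();hlean()
```

```text
grip pts 314 [[0.204, 0.5136], [0.268, 0.4832]] lean 24.8
hook x max 0.548 lip z range 0.1746 0.1841 x of top [0.5371 0.1306 0.1974]
pos [0.4888 0.1296 0.218 ] w 0.0283 F [-0.04  0.14  0.26] M [0.033 0.017 0.004] t 26.675
R [[0.0, -1.0, -0.013], [0.0, -0.013, 1.0], [-1.0, -0.0, 0.0]]
shift mm [-82.  -40.2  -0.2] roll options [ -0. 180.] q6 -1.397
scene rod median z 0.1986 147 (unloaded ~.203)
top rod median z 0.1992 44 (unloaded ~.203)
grip pts 300 [[0.204, 0.5129], [0.268, 0.4818]] lean 25.1
grip pts 299 [[0.2, 0.5143], [0.268, 0.4812]] lean 25.7
```

View pics/q0.png

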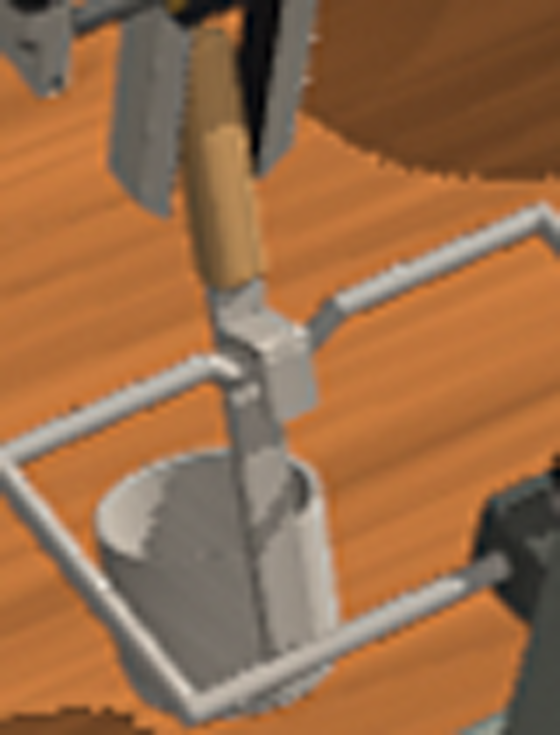

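It hangs at about 25° with the fingers clear. I'll open wide and withdraw straight up.

>>> servo_tool --motion '[0,0,0,0,0,0,0,0,0,0,0,0,0,0,0,0,-5,0,0,0,-15,0,0,0,-30,0,0,0,-50,0,0,0,-75,0,0,0,-100,0,0,0,-120,0,0,0,-130,0,0,0,-130,0,0,0]' --gripper 0.75

```text
time_s: 28.5
ee_pos: [0.4889, 0.1296, 0.3485]
eef_rot: [-1.415, 1.57, 0.17]
force: [-0.2, -0.6, 0.3]
grip_width: 0.0706
```

>>> servo_tool --motion '[0,0,0,0,0,0,0,0,0,0,0,0,0,0,0,0,0,0,0,0,0,0,0,0,0,0,0,0,0,0,0,0,0,0,0,0,0,0,0,0,0,0,0,0,0,0,0,0,0,0,0,0,0,0,0,0,0,0,0,0,0,0,0,0]'

```text
time_s: 30.5
ee_pos: [0.4888, 0.1296, 0.3479]
eef_rot: [2.085, 1.571, -2.614]
force: [0.2, 0.0, 0.7]
grip_width: 0.0705
```

Run:
```python
from h import *
for i in range(5): hlean()
crop2('r0');go([.529,.130,.300],.8);rodz();snap('scene','rfull')
```

```text
grip pts 367 [[0.2, 0.5137], [0.268, 0.4808]] lean 26.5
grip pts 363 [[0.2, 0.5126], [0.268, 0.4818]] lean 26.0
grip pts 367 [[0.2, 0.5124], [0.268, 0.4818]] lean 25.8
grip pts 367 [[0.2, 0.5129], [0.268, 0.4814]] lean 26.3
grip pts 367 [[0.2, 0.5113], [0.268, 0.4805]] lean 25.8
hook x max 0.5491 lip z range 0.174 0.1856 x of top [0.5381 0.1299 0.1981]
pos [0.4888 0.1296 0.3479] w 0.0702 F [-0.37  0.28 -0.39] M [0.058 0.015 0.01 ] t 30.8
R [[0.0, -1.0, -0.013], [0.0, -0.013, 1.0], [-1.0, -0.0, 0.0]]
shift mm [ 47.9 -40.2  -0.2] roll options [ -0. 180.] q6 -1.397
scene rod median z 0.1986 145 (unloaded ~.203)
top rod median z 0.199 85 (unloaded ~.203)
```

View pics/rfull.png

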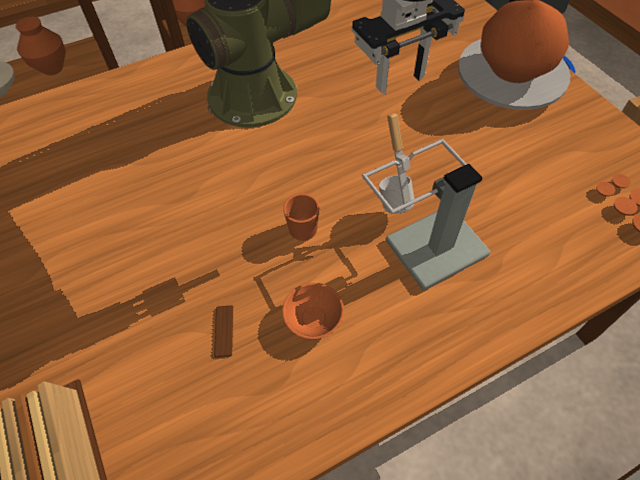

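The dipper (at about (400,160)) hangs still in the dip, its lean steady at about 26°. The gripper is well clear, and the pot, basin and rib are where they started. Handing in.

Run:
```python
from h import *
print(ctrl.hand_in())
```

```text
the job is handed in; nothing more can be done
None
```

The dipper hangs free by its hook in the dip of the rod, and I handed the job in at about 31 s; the hand-in gave no verdict.

**What I did:** I found the dip by eye at about y = 0.130 m and checked it by feel: sideways nudges met resistance at 0.134 and 0.126. I lowered the hook in until the scale carried about 2 N while I still held the dipper. Then I let it down into its lean with the grip cut to 3 N, and opened the fingers once the forces on the tool had died away.

**Last checks:**
- **Still:** five readings in a row gave a lean of 25.8–26.5°, with no trend.
- **Carried by the scale:** the rod sits about 4 mm low, which is about 2.5 N and matches the dipper's weight.
- **Clear:** the gripper is about 8 cm above the dipper, and the pot, basin and rib look unmoved in the picture.
- **Force on the scale:** the largest force I read at the wrist was about 5 N, well under 15 N. Wrist readings were taken only between moves, so they would miss a brief peak.

**What disagreed:**
- The camera lean of about 26° is slightly over the stated 24°, and that fit may be a few degrees off.
- Late in the let-down the hook slid along the rod until its lip caught. The rod now rests against the lip, not in the inside corner. I estimate the corner at about 12 mm below the axis of the rod's high parts. That is inside the 4–15 mm limit, but it is worked out from geometry, not measured.
- The dipper leaned about 4° further when I let go. The swing died out, but I had no direct reading of its speed.

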